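Shut a meal box and scan it out

ROBOT

A 6-joint arm with a two-finger parallel gripper is mounted at the origin on the work surface. World frame = base frame: x ahead of the robot, y to its left, z up, the work surface at z = 0. Lengths are in m, angles in degrees, forces in N, time in s.
With the tool pointing down it reaches from about 0.25 to 0.725 m from the base axis. Payload 4 kg.
Tool frame: the origin (TCP) lies at the very end of the fingers, on their centre line; the grasp point (between the pads) lies 19 mm behind it; z points along the fingers, y is the line along which they close (so a half turn about z gives the same grasp; the last joint's range is limited). The gripper opens to 85 mm and grips with 20 to 120 N. Pads are 22 mm wide; open, the fingers measure 114 mm over their backs; the gripper's body (76 mm by 85 mm) begins 54 mm behind the grasp point. The pads swing forward as they close: fully open they stand 13 mm farther back than shut.
Start: joints at [-70.875, 13.785, 0.286, 76.501, 0, 90], TCP at [0.164, -0.472, 0.199] pointing down, gripper open.
Joint ranges: [-155.79, 155.79], [-60.16, 107.12], [-62.33, 73.08], [-114, 123.19], [-81.49, 82.49], [-180, 180]. Speed limits (degrees/s): [159.86, 159.86, 180, 180, 180, 180].

INTERFACE

Orientations are given as a 3x3 rotation matrix whose columns are the frame's x, y, z axes.
In Python, from rig import bot gives the robot as it stands. The module is installed in compiled form; this text tells all that it offers.
- The arm moves only by the tool arm_command, never from a script. Its argument "motion" is a list of rows, each a list of 3 entries, a list of its own where there are three numbers: the shift along the world's x, y, z scaled (see below), then the turn, a rotation vector about the world's x, y, z scaled (see below), then the closure, from 0 (fully open) to 1 (shut). A call has exactly 8 rows; each row shifts and turns the commanded pose from where the row before left it; what a row does not reach is not made up. The controller multiplies each number of a shift by 0.03 m and each number of a turn by 0.1 rad. A row lasts 1/12 s, in which the tool goes at most 41.7 mm and 7.16 degrees, less where a joint would pass 70% of its speed; a pose out of reach is approached as far as the arm can. A call with a number of a shift or a turn outside -1 to 1 is refused whole. A call with a gripper value outside its range is refused whole. The fingers move at their own pace and stop on an object; the grip force is fixed at half the most. Time passes only in rows, so rows that do not move let the fingers close, or fill a call up. It gives the time, the measured TCP pose, the force, the opening and the grip force at its end, in the units of the state.
- bot.observe(): the state, without advancing time (a new reading comes with each control period).
- bot.snapshot(name): name is "scene" or "top" or "wrist"; returns the picture (400x640x3 uint8, red, green, blue); there is no depth.
- bot.camera_info(name): a dict with "fx", "fy", "cx", "cy" (pixels), "k1" (the pictures are not rectified: a ray, as slopes to the right and down, at radius r is drawn at 1 + k1 r^2 times it, then the intrinsics apply), "camera_from_world" (4x4, takes a point from world to camera coordinates); the wrist camera has in their place "tool_from_camera" (4x4, takes a point from camera to tool coordinates, whose origin is the TCP and whose axes are the flange's). Camera axes: x right, y up, looking along -z (the intrinsics and any distortion apply to the point x, -y, -z); pixel columns grow to the right and rows downward; lengths in m; the calibration is good to about 2 mm. A picture is of the moment at which its call begins: read the wrist's pose just before it. camera_info takes no time and is no camera call.
- bot.close_job(): hands the job in; it is judged then, once.
Trained networks look in the newest picture that a camera, given by its name, has taken for a name from the list of things; names that differ only in an ending like _2 or _b are one class to them, and where a whole thing is asked for, a point or a joint stands for the part that bears it (a point fixed in the world has none). Each returns a list of dicts, best first, with "p" (0 to 1); they miss things now and then, are a little off and sometimes report something else, mostly with a low value. They report only what shows in the picture. A call takes as long as a camera call. They do not tell look-alikes from the thing itself.
- bot.search_frame(camera, label): "centre" ([x, y, z] in m, in world coordinates, good to about 4 mm: the middle of the surface that is visible of it).
- bot.silhouettes(camera, label): "pixels" (400x640 bool, what is visible of it).
The state is a dict: "time": time; "joint_pos": joint angles; "qd": joint speeds; "tau": joint torques, N m; "position": TCP position; "eef_rot": TCP orientation; "contact_force": force on the tool from outside, world axes, zero at the start; "moment": the same for the moment, N m; "opening": opening from 0.0 (shut) to 1.0 (fully open); "grip_force": force on a finger pad.
Only numpy, scipy, OpenCV 4.12 (cv2) and the standard library are available. Lean on these libraries where they do the work, as an engineer would, in place of code of your own. Each camera call takes 0.05 s, during which the arm holds its last target. There are 200 camera calls.

TASK

The meal box standing open on the bench is loaded: first shut its lid fully down on the rim, and only then draw the hand scanner straight up out of its charging cradle, turn it nose down and hold it still over the label on the shut lid, its window looking about straight down at the middle of the label from roughly 10 cm away, touching neither box nor cradle. Finish while holding it there, do not put it down or let go; leave the other things on the bench where they stand.

Things in the scene. Friction and masses are not known exactly. Their poses are not given: they have to be found in the camera images.
- mealbox: Insulated one-meal box of dark grey foam plastic, loaded, standing open, fixed. Lower part 230 (its x) by 300 (y) by 95 mm high, 120 mm high when shut; origin at the centre of its underside on the bench, z up. Front is -x (towards the robot), lid hinged along the far (+x) upper edge. The shut box at the back of the bench is not part of the job.
- lid (a joint): Lid hinge, rad: 0 = shut, flat on the rim; grows as the lid opens upwards, stops at 1.7, starts between 0.85 and 1.3. Stiff by friction (0.5 N m): the lid stays where it is left; 1 to 3 N near its front edge shuts it. The lid is a flat slab 25 mm thick, 230 mm from hinge line to front edge, 300 mm wide, 0.25 kg.
- lid_hinge (a point): Point in the middle of the lid's hinge line: far upper edge of the lower part, 95 mm above the bench, at the level of the lid's underside; the line runs along the box's y. Axes as the box's.
- lid_lip (a point): Middle of the lip on the lid's front edge (lip 110 mm wide, 10 mm thick, standing 21 mm out from the edge); 242 mm from the hinge line and 12 mm above the lid's underside. Moves with the lid.
- label (a point): Centre of the stick-on paper label with black bars on the lid's upper face (80 mm along the box's y, 50 mm the other way). With the lid shut it lies at [-0.035, 0.055] m in the box's x, y, 123 mm above the bench, and faces straight up. Its axes are the lid's: z out of the label, y along the hinge line. Moves with the lid.
- cradle: Charging cradle of the scanner, black plastic, screwed to the bench: base plate 135 by 100 by 14 mm with an upright square socket in its middle, 56 by 50 mm outside, its mouth 72 mm above the bench. Origin at the centre of its underside, z up; its front (-x) is the side to which the scanner's window looks.
- scanner: Cordless pistol-shaped scanner, white plastic, 0.22 kg, handle down in the cradle's socket (58 mm deep, 2 mm play), drawn straight up. Origin at the foot of the handle, 14 mm above the bench; z up the handle, x to the back (window at the -x end), y sideways. Handle 38 (x) by 32 (y) by 112 mm; the head across its top is 108 mm long, looks 15 degrees upwards, top about 180 mm above the bench.
- window (a point): Centre of the scanner's window, front end of the head, at [-0.059, 0, 0.143] m in the scanner's axes. Its x axis is the line of sight, outwards ([-0.966, 0, 0.257] in the scanner's axes); y is along the scanner's -y. Needs no trigger: reads a label 50 to 150 mm away, line of sight within 35 degrees of square to it and within 25 mm of its centre.
- grip (a point): Middle of the head's white rear part, the place to hold it: 84 mm long, 52 mm wide between flat sides (along the scanner's y), 40 mm high. At [0.004, 0, 0.126] m in the scanner's axes, 65 mm behind the window along the line of sight. The black bezel round the window in front of it is 62 mm wide. Axes as the scanner's.
- portion_cup: Bystander: clear plastic portion cup, 66 mm across, 34 mm high, near the front of the cradle; origin under its centre.
- jam_jar: Bystander: lidded jam jar, 60 mm across, 75 mm high, behind the cradle; origin under its centre.
- spoon: Bystander: steel serving spoon 260 mm long, lying on the bench on the robot's right; origin under its middle.
- mug: Bystander: white mug 80 mm across, 90 mm high, on the robot's left; origin under its centre.
- squeeze_bottle: Bystander: clear bottle with a white cap, 56 mm across, 170 mm high, at the left of the work area; origin under its centre.
- shaker: Bystander: aluminium salt shaker 44 mm across, 75 mm high, in front of the meal box; origin under its centre.
- milk_carton: Bystander: small milk carton 62 by 62 mm, 126 mm high, at the right of the work area; origin under its centre.
Not all that is in view belongs to the job. What is shaped like the scanner but yellow is not meant. Leave any yellow look-alike of the cradle alone.

How it is judged (in metres and radians):
On the way, in this order (a step that is already met when the one before it is completed fails the run):
1. the box's lid is shut fully down while the scanner still stands in its cradle (value of joint lid below 0.04 rad and z of scanner in the frame of cradle below 0.03 m and horizontal distance between scanner and cradle below 0.02 m), for 0.2 s.
2. the scanner is drawn up out of the cradle's socket, in the fingers (z of scanner in the frame of cradle above 0.075 m and contact force between scanner and the fingers above 1 N and contact force between scanner and cradle below 0.1 N), for 0.1 s.
At the end, for the whole second after the job is handed in: Lid shut (under 0.05 rad); scanner still in the fingers, clear of box and cradle, window 160 mm or more above the bench, line of sight within 35 degrees of straight down, 50 to 150 mm from the label and within 25 mm of its centre each way; under 30 mm/s and 0.15 rad/s (value of joint lid below 0.05 rad and angle between window's own x axis and vertical above 2.53 rad and x of label in the frame of window between 0.05 and 0.15 m and y of label in the frame of window between -0.025 and 0.025 m and z of label in the frame of window between -0.025 and 0.025 m and height (world z) of window above 0.16 m and contact force between scanner and the fingers above 1 N and contact force between scanner and mealbox below 0.1 N and contact force between scanner and cradle below 0.1 N and linear speed of scanner below 0.03 m/s and angular speed of scanner below 0.15 rad/s); the arm keeps its last pose, push and grip.
It fails at once if a bystander is moved by more than 30 mm (distance of any of portion_cup, jam_jar, spoon, mug, squeeze_bottle, shaker, milk_carton from where it was at the start of the episode above 0.03 m).
It fails at once if the scanner is dropped or let down on the bench (height (world z) of window below 0.09 m).
It also fails if it takes over 64 s, if anything falls off the work surface, if the arm or the gripper's body presses on something with over 40 N, if the wrist force passes 120 N, or if a joint passes its speed limit or range.

## Working session

There is one attempt and no reset: what is moved stays moved. The work goes in short steps, Python scripts to look and compute and a tool call to move; the robot and the scene stay as the last step left them, time stands still between calls to the robot, and variables do not carry over. Pictures are saved under pics/ and viewed, at most 10 in all, crops included, and the job is handed in when it is done.

Besides the shell and the picture viewer there is one more tool, called after "Emit:" as name([rows], argument=value, ...), one row to a line, values as JSON. arm_command: Moves the arm, as the interface text tells. Its arguments: {"type":"object","properties":{"motion":{"type":"array","items":{"type":"array"}}},"required":["motion"]}

```bash
mkdir -p pics
python3 - <<'E'
from rig import bot
import cv2,numpy as np
s=bot.observe();print(s)
for c in("scene","top"):
    im=bot.snapshot(c);cv2.imwrite(f"pics/{c}0.png",im[:,:,::-1])
    for l in("mealbox","lid","lid_lip","lid_hinge","label","cradle","scanner","window","grip","portion_cup","jam_jar","spoon","mug","squeeze_bottle","shaker","milk_carton"):
        try:print(c,l,[(np.round(d["centre"],3).tolist(),round(d["p"],2)) for d in bot.search_frame(c,l)[:3]])
        except Exception as e:print(c,l,e)
    i=bot.camera_info(c);print(i)
E
```

```text
{'time': 0.0, 'joint_pos': array([-7.08754307e+01,  1.38311623e+01,  2.15283551e-01,  7.65005980e+01,
        5.20003309e-04,  8.99997779e+01]), 'qd': array([-0.04186702, -0.12391492, -0.05138635,  0.02745219,  0.01335623,
        0.11744796]), 'tau': array([-1.49772509e-04, -3.72317255e+01,  2.52408671e+01,  1.68068981e-02,
        2.10530823e-05, -1.37491921e-05]), 'position': array([ 0.16359288, -0.47176439,  0.19833249]), 'eef_rot': array([[ 9.44807246e-01,  3.27626062e-01, -6.57450145e-04],
       [ 3.27626722e-01, -9.44805287e-01,  1.92367481e-03],
       [ 9.08363090e-06, -2.03290014e-03, -9.99997934e-01]]), 'contact_force': array([-0.29688369, -0.28589965, -0.24653584]), 'moment': array([0.01606367, 0.0069567 , 0.04109707]), 'grip_force': 0.0, 'opening': 1.0023093064254927}
scene mealbox [([0.388, 0.28, 0.052], 0.72), ([0.588, 0.279, 0.069], 0.61)]
scene lid [([0.61, 0.343, 0.299], 0.97), ([0.609, -0.21, 0.014], 0.72)]
scene lid_lip [([0.608, 0.34, 0.299], 0.8)]
scene lid_hinge [([0.585, 0.283, 0.067], 0.66)]
scene label [([0.616, 0.336, 0.299], 0.62)]
scene cradle [([0.608, 
[... 2069 characters left out ...]
 [([0.38, -0.501, 0.009], 0.69)]
top mug [([0.378, 0.444, 0.044], 0.57)]
top squeeze_bottle [([0.529, 0.451, 0.109], 0.91)]
top shaker [([0.605, 0.225, 0.308], 0.56), ([0.388, 0.256, 0.07], 0.53)]
top milk_carton [([0.598, -0.498, 0.08], 0.89), ([0.376, -0.502, 0.01], 0.68), ([0.531, 0.451, 0.105], 0.24)]
{'fx': 416.5656554910006, 'fy': 416.5656554910006, 'cx': 317.0347286062199, 'cy': 199.3641487870165, 'k1': -0.038151641375961, 'camera_from_world': array([[-0.07277971, -0.99733319, -0.00544332,  0.01204267],
       [ 0.97458094, -0.07227676,  0.21205675, -0.52146687],
       [-0.21188466,  0.01012847,  0.97724219, -1.19393434],
       [ 0.        ,  0.        ,  0.        ,  1.        ]])}
```

View pics/scene0.png

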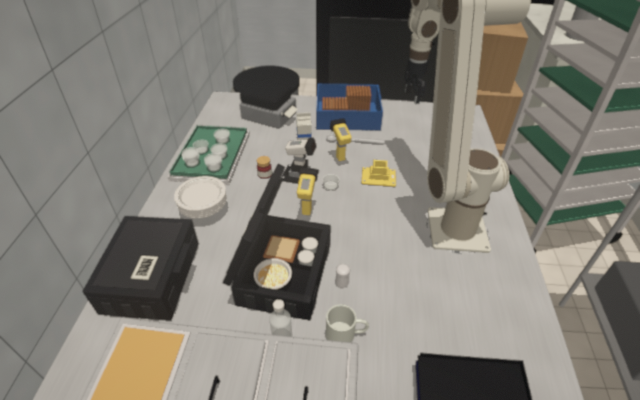

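View pics/top0.png

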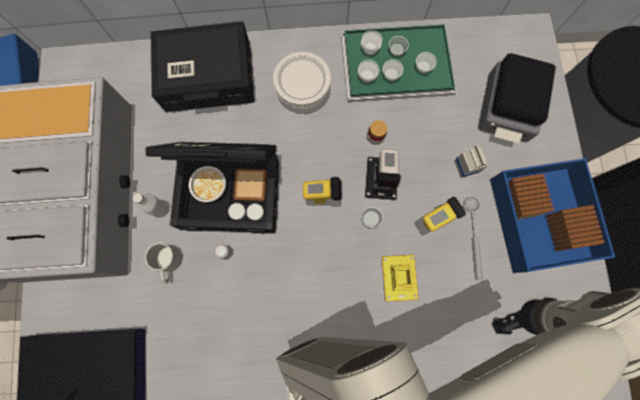

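The top view shows the open box around (225,195) and the white scanner in its black cradle at (385,170). Two yellow look-alike scanners are at (320,190) and (440,215), with the yellow cradle at (400,277). Next I fit the poses to the silhouettes.

```bash
cat > fit.py <<'E'
from rig import bot
import cv2,numpy as np
from scipy.optimize import minimize
INF={c:bot.camera_info(c) for c in("scene","top")}
def proj(c,P):
    i=INF[c];M=i["camera_from_world"];q=P@M[:3,:3].T+M[:3,3]
    s=np.c_[q[:,0],-q[:,1]]/-q[:,2:];s=s*(1+i["k1"]*(s**2).sum(1,keepdims=True))
    return s*[i["fx"],i["fy"]]+[i["cx"],i["cy"]]
def cub(lo,hi):
    return np.array([[x,y,z] for x in(lo[0],hi[0]) for y in(lo[1],hi[1]) for z in(lo[2],hi[2])],float)
def Rz(a):c,s=np.cos(a),np.sin(a);return np.array([[c,-s,0],[s,c,0],[0,0,1]])
def Ry(a):c,s=np.cos(a),np.sin(a);return np.array([[c,0,s],[0,1,0],[-s,0,c]])
def box_parts(p):
    x,y,yaw,th=p;T=lambda P:P@Rz(yaw).T+[x,y,0]
    lid=cub([-.23,-.15,0],[0,.15,.025]);lip=cub([-.251,-.055,.007],[-.23,.055,.017])
    L=lambda P:T(P@Ry(th).T+[.115,0,.095])
    return [T(cub([-.115,-.15,0],[.115,.15,.095])),L(lid),L(lip)]
def scan_parts(p):
    x,y,yaw=p;T=lambda P:P@Rz(yaw).T+[x,y,0]
    u=np.array([-.966,0,.257]);w=np.array([.257,0,.966]);g=np.array([.004,0,.140])
    def hd(a,b,h,k):B=cub([a,-h,-k],[b,h,k]);return T(g+B[:,:1]*u+B[:,1:2]*[0,1,0]+B[:,2:]*w)
    return [T(cub([-.0675,-.05,0],[.0675,.05,.014])),T(cub([-.028,-.025,0],[.028,.025,.072])),
            T(cub([-.019,-.016,.014],[.019,.016,.126])),hd(-.042,.042,.026,.02),hd(.042,.065,.031,.024)]
def render(c,parts):
    S=4;m=np.zeros((400*S,640*S),np.uint8)
    for P in parts:
        h=cv2.convexHull(proj(c,P).astype(np.float32))[:,0]
        cv2.fillConvexPoly(m,np.round((h+.5)*S-.5).astype(np.int32),255)
    return cv2.resize(m,(640,400),interpolation=cv2.INTER_AREA)/255.
def fit(parts,masks,p0,step):
    def cost(p):
        return sum(np.abs(render(c,parts(p))-m).sum() for c,m in masks.items())
    best=None
    for k in(1,-1,.4):
        s=np.vstack([p0]+[np.array(p0)+k*np.eye(len(p0))[i]*step[i] for i in range(len(p0))])
        r=minimize(cost,p0,method="Nelder-Mead",options=dict(initial_simplex=s,xatol=1e-4,fatol=.5,maxiter=250))
        if best is None or r.fun<best.fun:best=r
        p0=best.x
    return best.x,best.fun,sum(m.sum() for m in masks.values())
E
cat > run1.py <<'E'
from fit import *
def get(c,labels,near):
    m=np.zeros((400,640),bool)
    for l in labels:
        for d in bot.silhouettes(c,l):
            ys,xs=np.where(d["pixels"]);
            print(c,l,round(d["p"],2),len(xs),xs.mean().round(),ys.mean().round())
            if np.hypot(xs.mean()-near[0],ys.mean()-near[1])<40 and len(xs)>60: m|=d["pixels"]
    return m.astype(float)
near={"scene":((278,245),(300,158)),"top":((222,185),(386,172))}
MB,MS={},{}
for c in("scene","top"):
    bot.snapshot(c)
    MB[c]=get(c,("mealbox","lid"),near[c][0]);MS[c]=get(c,("cradle","scanner"),near[c][1])
np.savez("m.npz",**{"b"+c:MB[c] for c in MB},**{"s"+c:MS[c] for c in MS})
pb=fit(box_parts,MB,[.585,.255,0,1.1],[.02,.02,.06,.1]);print("box",pb)
ps=fit(scan_parts,MS,[.59,-.215,0],[.02,.02,.1]);print("scan",ps)
out=[]
for c in("scene","top"):
    im=cv2.imread(f"pics/{c}0.png")
    for M,f,p,col in((MB,box_parts,pb[0],(0,255,0)),(MS,scan_parts,ps[0],(0,0,255))):
        big=cv2.resize(im,None,fx=4,fy=4) if f is box_parts else big
        for P in f(p):
            h=cv2.convexHull(proj(c,P).astype(np.float32))
            cv2.polylines(big,[np.round((h+.5)*4).astype(np.int32)],True,col,1)
    x0,y0=(210,120) if c=="scene" else(140,130)
    if c=="scene": out.append(cv2.resize(big[y0*4:(y0+200)*4,x0*4:(x0+150)*4],(390,520)))
    else: out.append(cv2.resize(big[y0*4:(y0+120)*4,x0*4:(x0+270)*4],(800,356)))
cv2.imwrite("pics/fs.png",out[0]);cv2.imwrite("pics/ft.png",out[1])
E
python3 run1.py
```

```text
scene mealbox 0.83 9101 278.0 259.0
scene cradle 0.78 391 295.0 172.0
scene cradle 0.72 681 379.0 175.0
scene scanner 0.97 610 301.0 149.0
scene scanner 0.92 457 341.0 137.0
scene scanner 0.61 677 307.0 188.0
top mealbox 0.87 9781 223.0 186.0
top mealbox 0.25 235 223.0 251.0
top lid 0.61 2259 212.0 151.0
top cradle 0.74 743 377.0 183.0
top cradle 0.71 1514 399.0 278.0
top cradle 0.6 354 372.0 217.0
top cradle 0.2 767 388.0 169.0
top scanner 0.74 798 443.0 215.0
top scanner 0.71 817 323.0 190.0
box (array([ 0.56594001,  0.24564141, -0.10558126,  1.15525507]), np.float64(774.3960784313725), np.float64(18917.0))
scan (array([ 0.58436655, -0.2324073 , -0.17978058]), np.float64(572.7921568627451), np.float64(3142.0))
```

```bash
sed -i 's/<40 and/<(22 if near[1]<175 else 40) and/' run1.py; python3 run1.py | grep -v sil; python3 -c "
import cv2,numpy as np
a=cv2.imread('pics/fs.png');b=cv2.imread('pics/ft.png')
b=cv2.resize(b,(410,182));c=np.zeros((520,800,3),np.uint8);c[:,:390]=a;c[:182,390:]=b;cv2.imwrite('pics/both.png',c)"
```

```text
scene mealbox 0.67 8911 278.0 259.0
scene lid 0.81 1827 254.0 225.0
scene lid 0.42 101 355.0 139.0
scene cradle 0.94 703 380.0 174.0
scene cradle 0.79 383 294.0 172.0
scene scanner 0.76 627 307.0 188.0
scene scanner 0.72 527 341.0 136.0
scene scanner 0.58 9075 279.0 259.0
scene scanner 0.56 583 301.0 150.0
scene scanner 0.22 1823 255.0 225.0
top mealbox 0.69 9843 223.0 186.0
top lid 0.65 2205 212.0 151.0
top cradle 0.86 1508 399.0 278.0
top cradle 0.65 663 376.0 182.0
top scanner 0.96 824 322.0 190.0
top scanner 0.89 766 443.0 214.0
top scanner 0.77 762 388.0 169.0
box (array([ 0.56691679,  0.24459715, -0.0985512 ,  1.14768053]), np.float64(833.4235294117647), np.float64(18883.0))
scan (array([ 0.58492023, -0.23184803, -0.17064654]), np.float64(601.0980392156862), np.float64(2377.0))
```

View pics/fs.png

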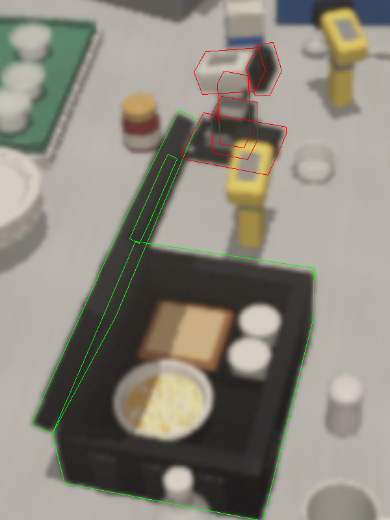

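View pics/ft.png

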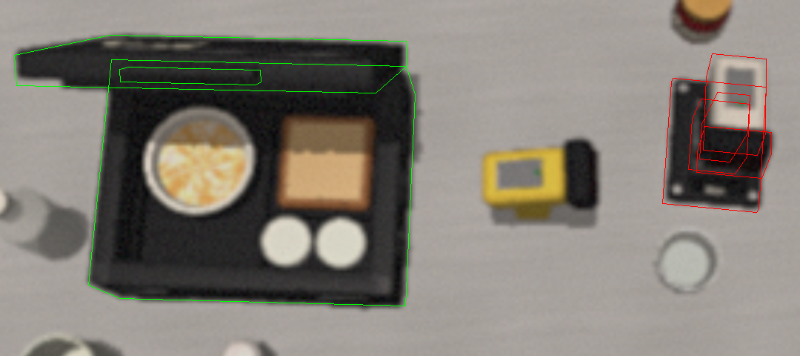

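The outlines match in both views: box at (0.566,0.245) with yaw −0.10 and the lid at 1.15 rad, scanner at (0.585,−0.232) with yaw −0.17. I'm moving over and behind the lid with the fingers shut.

Emit:
arm_command([
  [[0.69,0.92,0.71],[0,0,-0.2],1],
  [[0.69,0.92,0.71],[0,0,-0.2],1],
  [[0.69,0.92,0.71],[0,0,-0.2],1],
  [[0.69,0.92,0.71],[0,0,-0.2],1],
  [[0.69,0.92,0.71],[0,0,-0.2],1],
  [[0.69,0.92,0.71],[0,0,-0.2],1],
  [[0.69,0.92,0.71],[0,0,-0.2],1],
  [[0.69,0.92,0.71],[0,0,-0.2],1],
])

```text
time: 3.37
position: [0.33, -0.2501, 0.371]
eef_rot: [[0.985, 0.172, 0.001], [0.172, -0.985, -0.001], [0.001, 0.001, -1.0]]
contact_force: [0.2, -0.0, -0.4]
opening: 0.0
grip_force: 0.0
```

Emit:
arm_command([
  [[0.69,0.92,0],[0,0,-0.2],1],
  [[0.69,0.92,0],[0,0,-0.2],1],
  [[0.69,0.92,0],[0,0,-0.2],1],
  [[0.69,0.92,0],[0,0,-0.2],1],
  [[0.69,0.92,0],[0,0,-0.2],1],
  [[0.69,0.92,0],[0,0,-0.2],1],
  [[0.69,0.92,0],[0,0,-0.2],1],
  [[0.69,0.92,0],[0,0,-0.2],1],
])

```text
time: 4.03
position: [0.4958, -0.0292, 0.3698]
eef_rot: [[1.0, 0.013, 0.001], [0.013, -1.0, -0.0], [0.001, 0.0, -1.0]]
contact_force: [0.1, -0.2, 0.8]
opening: -0.001
grip_force: 0.0
```

Emit:
arm_command([
  [[0.69,0.92,0],[0,0,-0.2],1],
  [[0.69,0.92,0],[0,0,-0.2],1],
  [[0.69,0.92,0],[0,0,-0.2],1],
  [[0.69,0.92,0],[0,0,-0.2],1],
  [[0.69,0.92,0],[0,0,-0.2],1],
  [[0.69,0.92,0],[0,0,-0.2],1],
  [[0.69,0.92,0],[0,0,-0.2],1],
  [[0.69,0.92,0],[0,0,-0.2],1],
])

```text
time: 4.7
position: [0.6634, 0.0718, 0.3701]
eef_rot: [[0.998, 0.058, -0.007], [0.059, -0.994, 0.097], [-0.001, -0.097, -0.995]]
contact_force: [0.1, 0.4, 1.2]
opening: 0.001
grip_force: 0.0
```

Emit:
arm_command([
  [[0,0,-0.8],[0,0,0],1],
  [[0,0,-0.8],[0,0,0],1],
  [[0,0,-0.8],[-0.2,0,0],1],
  [[0,0,-0.8],[-0.2,0,0],1],
  [[0,0.5,0],[-0.2,0,0],1],
  [[0,0.5,0],[-0.2,0,0],1],
  [[0,0.5,0],[-0.17,0,0],1],
  [[0,0.5,0],[0,0,0],1],
])

```text
time: 5.37
position: [0.6677, 0.0977, 0.2774]
eef_rot: [[0.992, 0.13, -0.007], [0.13, -0.991, 0.03], [-0.003, -0.03, -1.0]]
contact_force: [0.6, 0.3, 0.9]
opening: -0.003
grip_force: 0.0
```

Run:
```python
import numpy as np
p=None
for th in [1.25,1.15,1.05,.9,.75,.6,.45,.3,.15,0,-.03]:
    r=.205;k=.025
    bx=.115-r*np.cos(th)+k*np.sin(th)+.011;z=.095+r*np.sin(th)+k*np.cos(th)
    by=-.115+.045*np.clip((1.15-th)/.6,0,1)
    c,s=np.cos(-.1),np.sin(-.1)
    q=np.array([.566+c*bx-s*by,.245+s*bx+c*by,z])
    print(th,q.round(4),round(np.hypot(*q[:2]),3),None if p is None else ((q-p)/.03).round(2));p=q
```

```text
1.25 [0.6392 0.1221 0.2974] 0.651 None
1.15 [0.6193 0.1241 0.2923] 0.632 [-0.66  0.07 -0.17]
1.05 [0.6007 0.1335 0.2853] 0.615 [-0.62  0.31 -0.24]
0.9 [0.5745 0.1474 0.2711] 0.593 [-0.88  0.46 -0.47]
0.75 [0.5506 0.1611 0.253 ] 0.574 [-0.8   0.46 -0.6 ]
0.6 [0.5297 0.1745 0.2314] 0.558 [-0.7   0.45 -0.72]
0.45 [0.5115 0.1801 0.2067] 0.542 [-0.61  0.19 -0.82]
0.3 [0.4969 0.1816 0.1795] 0.529 [-0.49  0.05 -0.91]
0.15 [0.4864 0.1826 0.1504] 0.52 [-0.35  0.03 -0.97]
0 [0.4804 0.1832 0.12  ] 0.514 [-0.2   0.02 -1.01]
-0.03 [0.4798 0.1833 0.1138] 0.514 [-0.02  0.   -0.21]
```

Emit:
arm_command([
  [[-0.6,0.45,0.15],[0,0,0],1],
  [[-0.6,0.45,0.15],[0,0,0],1],
  [[-0.45,0.05,-0.1],[0,0,0],1],
  [[-0.6,0.3,-0.2],[0,0,0],1],
  [[-0.45,0.23,-0.22],[0,0,0],1],
  [[-0.45,0.23,-0.22],[0,0,0],1],
  [[-0.4,0.23,-0.28],[0,0,0],1],
  [[-0.4,0.23,-0.28],[0,0,0],1],
])

```text
time: 6.03
position: [0.5551, 0.1277, 0.2478]
eef_rot: [[0.982, 0.19, -0.012], [0.19, -0.98, 0.058], [-0.001, -0.059, -0.998]]
contact_force: [1.5, -0.5, 1.9]
opening: 0.002
grip_force: 0.9
```

Emit:
arm_command([
  [[-0.35,0.22,-0.36],[0,0,0],1],
  [[-0.35,0.22,-0.36],[0,0,0],1],
  [[-0.3,0.22,-0.41],[0,0,0],1],
  [[-0.3,0.22,-0.41],[0,0,0],1],
  [[-0.25,0.2,-0.46],[0,0,0],1],
  [[-0.25,0.2,-0.46],[0,0,0],1],
  [[-0.17,0.1,-0.4],[0,0,0],1],
  [[-0.17,0.1,-0.4],[0,0,0],1],
])

```text
time: 6.7
position: [0.4968, 0.1463, 0.1491]
eef_rot: [[0.973, 0.23, -0.022], [0.231, -0.97, 0.079], [-0.003, -0.082, -0.997]]
contact_force: [-0.6, -0.6, 1.5]
opening: -0.004
grip_force: 0.8
```

Emit:
arm_command([
  [[-0.1,0,-0.4],[0,0,0],1],
  [[-0.1,0,-0.4],[0,0,0],1],
  [[0,0,-0.2],[0,0,0],1],
  [[0,0,-0.15],[0,0,0],1],
  [[0,0,0],[0,0,0],1],
  [[0,0,0],[0,0,0],1],
  [[0,0,0],[0,0,0],1],
  [[0,0,0],[0,0,0],1],
])

```text
time: 7.37
position: [0.4896, 0.1442, 0.1125]
eef_rot: [[0.973, 0.229, -0.026], [0.23, -0.97, 0.078], [-0.007, -0.082, -0.997]]
contact_force: [0.7, 0.4, 0.3]
opening: -0.001
grip_force: 0.3
```

Run:
```python
from rig import bot
import cv2
a=bot.snapshot("scene");cv2.imwrite("pics/s2.png",cv2.resize(a[100:340,180:440,::-1],(780,600)[:2],interpolation=cv2.INTER_CUBIC))
print(bot.observe()["contact_force"],bot.observe()["position"])
```

```text
[0.71629259 0.42841375 0.9378261 ] [0.48965805 0.14420874 0.11249713]
```

View pics/s2.png

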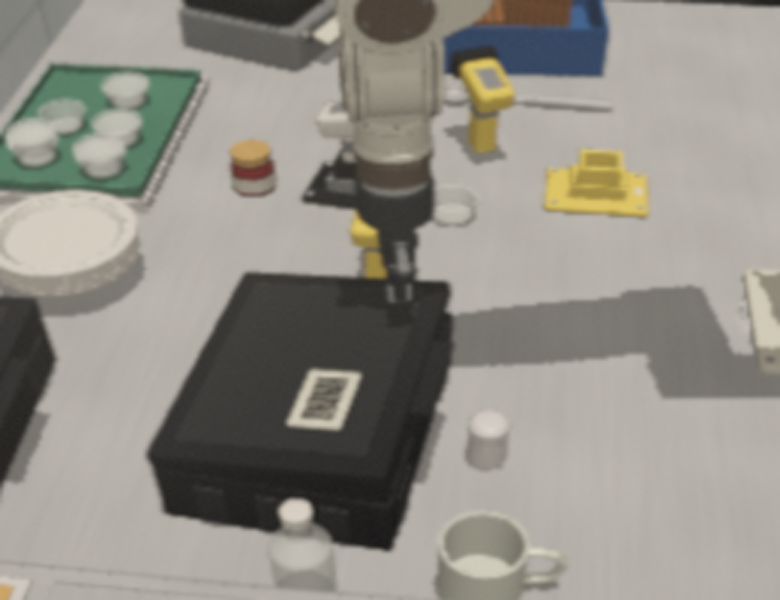

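The lid looks shut with the label up, seen at (325,400) in the crop. I'll press a little more to see whether it's fully seated.

Emit:
arm_command([
  [[0,0,-0.1],[0,0,0],1],
  [[0,0,-0.1],[0,0,0],1],
  [[0,0,-0.1],[0,0,0],1],
  [[0,0,-0.1],[0,0,0],1],
  [[0,0,0],[0,0,0],1],
  [[0,0,0],[0,0,0],1],
  [[0,0,0],[0,0,0],1],
  [[0,0,0],[0,0,0],1],
])

```text
time: 8.08
position: [0.4889, 0.144, 0.0998]
eef_rot: [[0.973, 0.229, -0.028], [0.23, -0.97, 0.078], [-0.009, -0.082, -0.997]]
contact_force: [0.4, 0.2, 0.5]
opening: 0.004
grip_force: 0.0
```

```bash
cat > chk.py <<'E'
from fit import *
s=bot.observe();print(s["position"],s["contact_force"])
bot.snapshot("scene");M={}
for c in("scene","top"):
    im=bot.snapshot(c);cv2.imwrite(f"pics/{c}3.png",im[:,:,::-1])
    m=np.zeros((400,640),bool)
    for l in("mealbox","lid"):
        for d in bot.silhouettes(c,l):
            ys,xs=np.where(d["pixels"])
            if d["pixels"][190 if c=="top" else 260,225 if c=="top" else 280]: m|=d["pixels"];print(c,l,d["p"],len(xs))
    M[c]=m.astype(float)
    big=cv2.resize(im[:,:,::-1],None,fx=4,fy=4)
    for th in(0,.1):
        for P in box_parts([.5665,.245,-.1,th]):
            cv2.polylines(big,[np.round((cv2.convexHull(proj(c,P).astype(np.float32))+.5)*4).astype(np.int32)],True,(0,255,0) if th==0 else (0,0,255),1)
    q=proj(c,s["position"][None])[0];cv2.circle(big,tuple(int(v*4+2) for v in q),6,(255,0,255),-1)
    x0,y0=(220,190) if c=="scene" else(150,125)
    cv2.imwrite(f"pics/c_{c}.png",big[y0*4:(y0+130)*4,x0*4:(x0+100 if c=="scene" else x0+140)*4][:, :])
a=cv2.imread("pics/c_scene.png");b=cv2.imread("pics/c_top.png")
cv2.imwrite("pics/c.png",np.hstack([cv2.resize(a,(390,507)),cv2.resize(b,(410,381*1))[:507] if 0 else cv2.copyMakeBorder(cv2.resize(b,(410,381)),0,126,0,0,0)]))
print(fit(box_parts,{"scene":M["scene"],"top":M["top"]},[.5665,.245,-.1,.03],[.005,.005,.03,.05]))
E
python3 chk.py
```

```text
[0.48889809 0.14395084 0.09979604] [0.37921888 0.17551861 0.47714876]
scene mealbox 0.62 8203
scene lid 0.89 6522
(array([ 0.56796131,  0.23366469, -0.10898243, -0.53467816]), np.float64(9210.63137254902), np.float64(8224.0))
```

View pics/c.png

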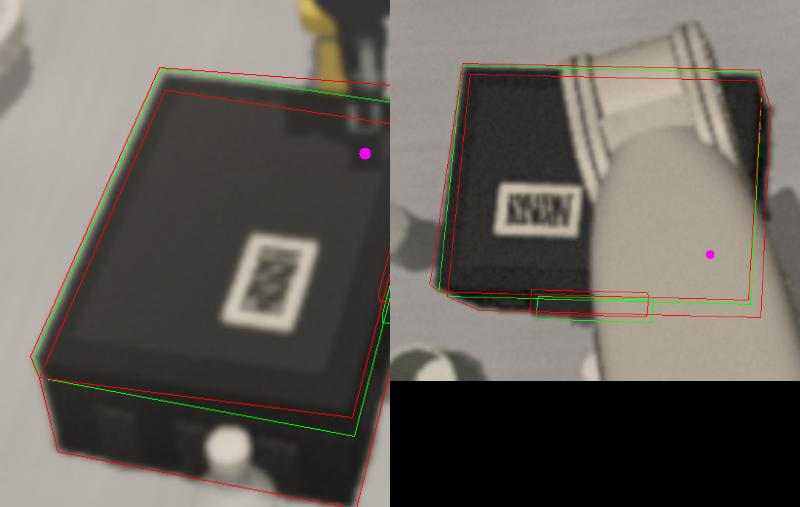

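Run:
```python
from fit import *
for c in INF: print(c,proj(c,np.array([[.1636,-.4718,.1983],[.1636,-.4718,.2183],[.4889,.144,.0998],[.4889,.144,.12],[.4889,.144,.14]])).round(1))
i=bot.camera_info("wrist");print(i);s=bot.observe()
im=bot.snapshot("wrist")
T=i["tool_from_camera"]
for l in("label",):
    for d in bot.silhouettes("wrist",l):
        ys,xs=np.where(d["pixels"]);print(l,d["p"],len(xs),xs.mean(),ys.mean())
L=np.array([.5665,.245,.123])+Rz(-.1)@[-.035,.055,0]
t=s["eef_rot"].T@(L-s["position"]);q=np.linalg.inv(T)@np.r_[t,1]
sl=np.array([q[0],-q[1]])/-q[2];sl*=1+i["k1"]*(sl@sl);print("exp",sl*[i["fx"],i["fy"]]+[i["cx"],i["cy"]])
a=cv2.imread("pics/scene0.png")[60:130,380:460];b=cv2.imread("pics/scene3.png")[170:240,270:350]
cv2.imwrite("pics/cmp.png",np.hstack([cv2.resize(a,(400,350)),cv2.resize(b,(400,350))]))
cv2.imwrite("pics/w3.png",im[:,:,::-1])
```

```text
scene [[410.  107.4]
 [410.8 103. ]
 [313.1 228.8]
 [313.1 224.3]
 [313.  219.8]]
top [[503.2 312.7]
 [506.7 313.1]
 [258.8 211.3]
 [257.8 209.9]
 [256.7 208.6]]
{'fx': 352.01384505670495, 'fy': 352.01384505670495, 'cx': 319.355411683254, 'cy': 201.57667928750612, 'k1': 0.00392295605649616, 'tool_from_camera': array([[-9.63111102e-04,  9.65049690e-01,  2.62065198e-01,
         6.64059232e-02],
       [ 9.99999006e-01,  1.19941567e-03, -7.41745088e-04,
         9.95554416e-04],
       [-1.03014597e-03,  2.62064223e-01, -9.65049886e-01,
        -1.75974044e-01],
       [ 0.00000000e+00,  0.00000000e+00,  0.00000000e+00,
         1.00000000e+00]])}
label 0.78 134723 229.2701320487222 139.1202838416603
exp [-17.38012083  65.2699023 ]
```

View pics/cmp.png

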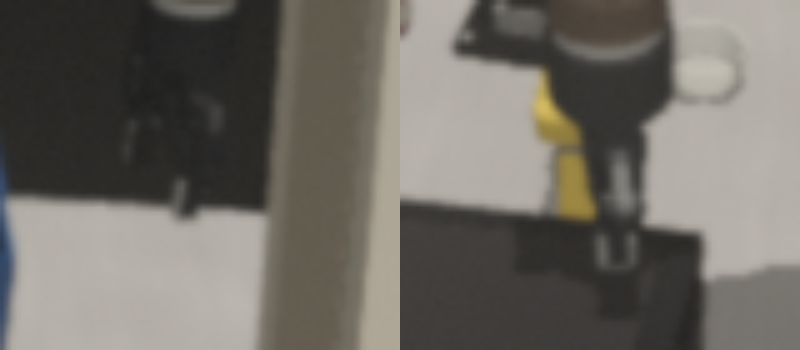

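View pics/w3.png

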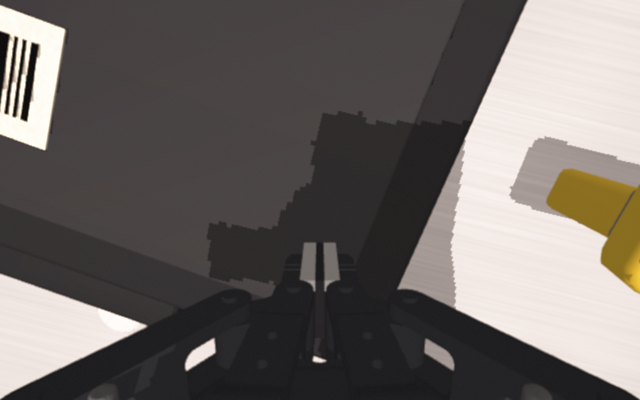

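Emit:
arm_command([
  [[0,0,0.9],[0,0,0],1],
  [[0,0,0.9],[0,0,0],1],
  [[0,0,0.9],[0,0,0],1],
  [[0,-0.6,0.9],[0,0,0],0.5],
  [[0,-1,0.9],[0,0,0],0],
  [[0,-1,0.9],[0,0,0],0],
  [[0,-1,0.9],[0,0,0],0],
  [[0,-1,0.3],[0,0,0],0],
])

```text
time: 9.2
position: [0.4901, 0.0049, 0.3023]
eef_rot: [[0.973, 0.23, -0.021], [0.231, -0.97, 0.078], [-0.002, -0.081, -0.997]]
contact_force: [1.3, 0.4, -0.0]
opening: 0.711
grip_force: 0.0
```

```bash
python3 chk.py
```

```text
[0.49009356 0.00490852 0.30228079] [ 1.26868243  0.36146661 -0.03043613]
scene mealbox 0.98 8504
scene lid 0.92 6694
top mealbox 0.69 8917
top lid 0.65 8402
(array([ 0.56530552,  0.2467087 , -0.10621138,  0.03287113]), np.float64(524.556862745098), np.float64(17475.0))
```

```bash
cat > th.py <<'E'
from fit import *
M=[]
for k in range(3):
    D={}
    for c in("scene","top"):
        bot.snapshot(c);m=np.zeros((400,640),bool)
        for d in bot.silhouettes(c,"mealbox")+bot.silhouettes(c,"lid"):
            if d["pixels"][190 if c=="top" else 260,225 if c=="top" else 280]: m|=d["pixels"]
        D[c]=m.astype(float)
    M.append(D)
A={c:np.median([D[c] for D in M],0) for c in INF}
old=np.load("m.npz")
for nm,S in (("both",A),("scene",{"scene":A["scene"]}),("top",{"top":A["top"]})):
    print(nm,[(th,round(min(minimize(lambda p:sum(np.abs(render(c,box_parts([*p,th]))-m).sum() for c,m in S.items()),[.566,.246,-.1],method="Nelder-Mead",options=dict(initial_simplex=np.array([[.566,.246,-.1],[.57,.246,-.1],[.566,.25,-.1],[.566,.246,-.08]]),maxiter=40)).fun for _ in(0,)))) for th in(-.04,0,.03,.06,.09)])
E
python3 th.py
```

```text
both [(-0.04, 801), (0, 670), (0.03, 598), (0.06, 641), (0.09, 738)]
scene [(-0.04, 389), (0, 320), (0.03, 311), (0.06, 355), (0.09, 412)]
top [(-0.04, 282), (0, 266), (0.03, 266), (0.06, 286), (0.09, 303)]
```

Run:
```python
from fit import *
i=bot.camera_info("wrist");T=i["tool_from_camera"]
R=np.array([[.973,.229,-.028],[.23,-.97,.078],[-.009,-.082,-.997]]);u,_,v=np.linalg.svd(R);R=u@v
def pw(P,p,R):
    t=(P-p)@R;q=(t-T[:3,3])@T[:3,:3];s=np.c_[q[:,0],-q[:,1]]/-q[:,2:];s*=1+i["k1"]*(s**2).sum(1,keepdims=True)
    return s*[i["fx"],i["fy"]]+[i["cx"],i["cy"]]
B=lambda P:np.array(P)@Rz(-.1).T+[.566,.2455,0]
for z in(.0998,.11,.12,.13):
  for th in(0,-.08,.05):
    L=np.array([[-.01,.015,.123],[-.06,.015,.123],[-.01,-.15,.12],[-.115,-.15,.12]])-[.115,0,.095]
    P=B(L@Ry(th).T+[.115,0,.095])
    q=pw(P,np.array([.4889,.144,z]),R);print(z,th,q.round().tolist(),round(np.hypot(*(q[0]-q[1])),1))
```

```text
0.0998 0 [[77.0, 38.0], [63.0, 151.0], [445.0, 169.0], [359.0, 358.0]] 113.9
0.0998 -0.08 [[93.0, 47.0], [84.0, 151.0], [438.0, 169.0], [357.0, 337.0]] 104.6
0.0998 0.05 [[66.0, 32.0], [47.0, 151.0], [451.0, 169.0], [361.0, 372.0]] 120.4
0.11 0 [[94.0, 42.0], [79.0, 149.0], [439.0, 165.0], [359.0, 345.0]] 107.2
0.11 -0.08 [[108.0, 50.0], [98.0, 148.0], [433.0, 165.0], [357.0, 326.0]] 98.9
0.11 0.05 [[84.0, 36.0], [65.0, 148.0], [444.0, 165.0], [360.0, 358.0]] 113.0
0.12 0 [[108.0, 46.0], [93.0, 146.0], [434.0, 162.0], [358.0, 334.0]] 101.4
0.12 -0.08 [[121.0, 53.0], [111.0, 146.0], [429.0, 162.0], [357.0, 316.0]] 93.8
0.12 0.05 [[100.0, 40.0], [81.0, 145.0], [439.0, 161.0], [360.0, 345.0]] 106.6
0.13 0 [[122.0, 49.0], [106.0, 144.0], [430.0, 159.0], [358.0, 323.0]] 96.2
0.13 -0.08 [[133.0, 55.0], [122.0, 144.0], [425.0, 159.0], [356.0, 308.0]] 89.3
0.13 0.05 [[114.0, 44.0], [96.0, 143.0], [434.0, 158.0], [359.0, 333.0]] 100.9
```

The wrist view (label corners at (65,30) and (46,150)) matches a lid angle of about 0.05, so it isn't quite shut. The fingertips also sit behind the nominal TCP. I'll press again nearer the middle of the front edge until real force shows.

Emit:
arm_command([
  [[-0.06,0.81,-0.3],[0,0,0],1],
  [[-0.06,0.81,-0.4],[0,0,0],1],
  [[-0.06,0.81,-0.5],[0,0,0],1],
  [[-0.06,0.81,-0.6],[0,0,0],1],
  [[-0.06,0.81,-0.7],[0,0,0],1],
  [[-0.06,0.81,-0.7],[0,0,0],1],
  [[-0.06,0.81,-0.7],[0,0,0],1],
  [[-0.06,0.81,-0.7],[0,0,0],1],
])

```text
time: 11.12
position: [0.4814, 0.1737, 0.1592]
eef_rot: [[0.962, 0.271, -0.038], [0.274, -0.957, 0.1], [-0.009, -0.107, -0.994]]
contact_force: [0.9, 0.3, 0.7]
opening: 0.005
grip_force: 0.0
```

Emit:
arm_command([
  [[0,0,-0.4],[0,0,0],1],
  [[0,0,-0.4],[0,0,0],1],
  [[0,0,-0.4],[0,0,0],1],
  [[0,0,-0.3],[0,0,0],1],
  [[0,0,-0.2],[0,0,0],1],
  [[0,0,-0.2],[0,0,0],1],
  [[0,0,-0.2],[0,0,0],1],
  [[0,0,0],[0,0,0],1],
])

```text
time: 11.78
position: [0.4813, 0.1723, 0.0962]
eef_rot: [[0.962, 0.269, -0.039], [0.271, -0.957, 0.1], [-0.01, -0.106, -0.994]]
contact_force: [0.1, 1.4, 0.0]
opening: 0.003
grip_force: 0.0
```

Run:
```python
from rig import bot
import numpy as np,cv2
s=bot.observe()
for k in("joint_pos","qd","tau","position","contact_force","moment"):print(k,np.round(s[k],3))
print(s["opening"],s["grip_force"])
im=bot.snapshot("wrist");cv2.imwrite("pics/w4.png",im[:,:,::-1])
```

```text
joint_pos [ 15.691  19.429  -8.239  62.921   6.104 179.943]
qd [ 0.039 -0.548  1.057  1.228 -0.085 -0.037]
tau [ 1.3000e-02 -3.9915e+01  2.3253e+01 -1.1700e-01  3.5300e-01  1.0000e-03]
position [0.481 0.172 0.096]
contact_force [0.075 1.375 0.046]
moment [-0.124 -0.04  -0.054]
0.0027591558478253578 0.0
```

View pics/w4.png

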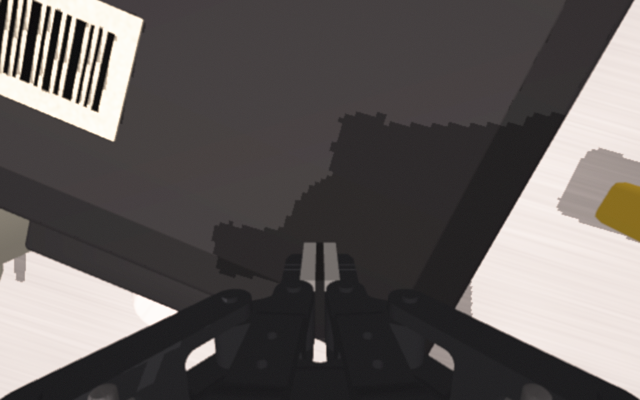

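Run:
```python
from fit import *
s=bot.observe();R=s["eef_rot"];p=s["position"]
i=bot.camera_info("wrist");T=i["tool_from_camera"]
def pw(P):
    t=(P-p)@R;q=(t-T[:3,3])@T[:3,:3];s=np.c_[q[:,0],-q[:,1]]/-q[:,2:];s*=1+i["k1"]*(s**2).sum(1,keepdims=True)
    return s*[i["fx"],i["fy"]]+[i["cx"],i["cy"]]
B=lambda P:np.array(P)@Rz(-.1).T+[.566,.2455,0]
obs=np.array([[143,20],[116,141]])
for th in(-.03,0,.03,.06,.09,.12):
    L=np.array([[-.01,.015,.123],[-.06,.015,.123],[-.1,-.15,.12],[0.,-.15,.12],[-.115,.05,.12]])-[.115,0,.095]
    q=pw(B(L@Ry(th).T+[.115,0,.095]));print(th,q.round().tolist(),np.hypot(*(q[0]-q[1])).round(1))
print(pw(np.array([p,p-R[:,2]*.01,p-R[:,2]*.02])))
```

```text
-0.03 [[154.0, 31.0], [131.0, 143.0], [422.0, 339.0], [531.0, 158.0], [51.0, 216.0]] 114.5
0 [[149.0, 27.0], [124.0, 143.0], [425.0, 347.0], [536.0, 158.0], [40.0, 219.0]] 118.4
0.03 [[144.0, 23.0], [117.0, 142.0], [429.0, 354.0], [541.0, 157.0], [28.0, 222.0]] 122.5
0.06 [[139.0, 18.0], [109.0, 141.0], [432.0, 362.0], [547.0, 156.0], [14.0, 225.0]] 126.8
0.09 [[134.0, 13.0], [101.0, 140.0], [437.0, 371.0], [553.0, 155.0], [0.0, 227.0]] 131.3
0.12 [[128.0, 7.0], [92.0, 138.0], [442.0, 379.0], [560.0, 154.0], [-15.0, 230.0]] 136.0
[[317.31282103 235.25673573]
 [317.22256731 242.28294861]
 [317.12192892 250.11714115]]
```

Emit:
arm_command([
  [[0,0,0.5],[0,0,0],1],
  [[0,0,0.5],[0,0,0],1],
  [[0,0,0.5],[0,0,0],1],
  [[0,0,0.5],[0,0,0],1],
  [[0,0,0.5],[0,0,0],1],
  [[0,0,0],[0,0,0],1],
  [[0,0,0],[0,0,0],1],
  [[0,0,0],[0,0,0],1],
])

```text
time: 12.5
position: [0.4814, 0.1723, 0.1714]
eef_rot: [[0.962, 0.269, -0.038], [0.271, -0.957, 0.1], [-0.01, -0.106, -0.994]]
contact_force: [-0.5, -0.1, -0.3]
opening: 0.001
grip_force: 0.0
```

Run:
```python
from fit import *
s=bot.observe();print(s["position"],s["contact_force"])
im=bot.snapshot("wrist");a=cv2.imread("pics/w4.png")[:,:,1];b=im[:,:,1];cv2.imwrite("pics/w5.png",im[:,:,::-1])
for r in range(226,262,2):print(r,a[r,306:314].mean().round(),b[r,306:314].mean().round(),a[r,330],b[r,330])
sc=bot.snapshot("scene");cv2.imwrite("pics/s5.png",sc[:,:,::-1]);p=s["position"]
print(proj("scene",np.array([p,p-s["eef_rot"][:,2]*.01,p-s["eef_rot"][:,2]*.02])))
q=proj("scene",p[None])[0].astype(int);print(q);print(sc[q[1]-16:q[1]+8,q[0]-6:q[0]+7,1])
```

```text
[0.48140553 0.17231123 0.17143487] [-0.47862496 -0.11946969 -0.34534581]
226 42.0 72.0 42 42
228 42.0 62.0 42 42
230 42.0 54.0 42 42
232 42.0 54.0 43 41
234 42.0 54.0 43 42
236 42.0 54.0 42 39
238 42.0 54.0 43 47
240 41.0 53.0 43 53
242 74.0 79.0 74 80
244 111.0 111.0 110 110
246 110.0 110.0 111 110
248 110.0 110.0 111 109
250 110.0 110.0 111 110
252 110.0 110.0 110 110
254 110.0 110.0 111 110
256 110.0 110.0 110 110
258 110.0 110.0 110 110
260 110.0 110.0 110 110
[[314.41813487 219.35835151]
 [314.31555897 216.74461077]
 [314.21194992 214.10459284]]
[314 219]
[[135 122  89  58  47  48  48  50  51  51  56  79 128]
 [134 124  98  68  53  48  48  51  53  65  84 113 146]
 [135 125 104  85  63  52  50  51  60  89 125 152 169]
 [134 124 108 102  81  56  48  52  63 102 145 169 177]
 [135 125 108 104  84  59  49  51  65 105 148 172 177]
 [134 125 110 105  86  60  49  52  65 104 149 172 177]
 [135 127 114 109  92  65  50  51  65 104 148 173 178]
 [134 128 116 110  95  66  49  51  64 103 147 172 178]
 [134 127 118 113  98  70  57  59  71 107 148 172 178]
 [134 127 119 119 114 100  98 101 110 132 159 175 178]
 [126 122 118 126 139 144 148 149 154 164 173 177 178]
 [ 96 100 104 126 150 156 158 160 165 169 172 176 176]
 [ 58  62  68  83 102 109 115 122 131 141 150 160 163]
 [ 43  45  44  48  52  57  60  69  76  84  92 100 106]
 [ 44  42  44  44  43  45  45  46  45  46  46  48  51]
 [ 45  45  46  45  45  43  43  44  44  45  45  45  45]
 [ 47  48  47  47  46  44  45  44  44  45  44  45  45]
 [ 47  49  48  47  47  46  49  46  47  49  49  45  45]
 [ 48  47  47  47  48  48  47  49  47  48  49  48  47]
 [ 49  48  47  48  48  48  49  47  46  48  48  46  48]
 [ 47  46  47  48  46  48  49  47  49  47  48  49  47]
 [ 47  48  47  46  47  46  46  46  46  48  47  47  46]
 [ 47  48  47  47  47  46  46  47  47  47  46  46  47]
 [ 47  47  47  47  46  48  47  47  47  47  46  46  45]]
```

Emit:
arm_command([
  [[0,0,-0.7],[0,0,0],1],
  [[0,0,-0.7],[0,0,0],1],
  [[0,0,-0.7],[0,0,0],1],
  [[0,0,-0.4],[0,0,0],1],
  [[0,0,-0.1],[0,0,0],1],
  [[0,0,-0.1],[0,0,0],1],
  [[0,0,-0.1],[0,0,0],1],
  [[0,0,-0.1],[0,0,0],1],
])

```text
time: 13.27
position: [0.4815, 0.1724, 0.088]
eef_rot: [[0.962, 0.269, -0.037], [0.271, -0.957, 0.1], [-0.008, -0.107, -0.994]]
contact_force: [-12.9, -6.1, 36.1]
opening: -0.001
grip_force: 17.9
```

Force is now 36 N, so the lid is firmly shut. Going up, opening the gripper, and across to the scanner.

Emit:
arm_command([
  [[0,0,1],[0,0,0],1],
  [[0,0,1],[0,0,0],1],
  [[0,0,1],[0,0,0],1],
  [[0,0,1],[0,0,0],1],
  [[0.2,-0.7,0.75],[0,0,0],0],
  [[0.2,-0.7,0.75],[0,0,0],0],
  [[0.2,-0.7,0.75],[0,0,0],0],
  [[0.2,-0.7,0.75],[0,0,0],0],
])

```text
time: 13.93
position: [0.5062, 0.0877, 0.2973]
eef_rot: [[0.962, 0.27, -0.035], [0.272, -0.957, 0.1], [-0.006, -0.106, -0.994]]
contact_force: [0.1, 0.6, -1.2]
opening: 0.567
grip_force: 0.0
```

Emit:
arm_command([
  [[0.27,-1,0],[-0.125,-0.05,-0.45],0],
  [[0.27,-1,0],[-0.125,-0.05,-0.45],0],
  [[0.27,-1,0],[-0.125,-0.05,-0.45],0],
  [[0.27,-1,0],[-0.125,-0.05,-0.45],0],
  [[0.27,-1,0],[-0.125,-0.05,-0.45],0],
  [[0.27,-1,0],[-0.125,-0.05,-0.45],0],
  [[0.27,-1,0],[-0.125,-0.05,-0.45],0],
  [[0.27,-1,0],[-0.125,-0.05,-0.45],0],
])

```text
time: 14.6
position: [0.5711, -0.1533, 0.296]
eef_rot: [[0.996, -0.087, 0.024], [-0.087, -0.996, 0.001], [0.023, -0.003, -1.0]]
contact_force: [1.2, 0.5, -0.2]
opening: 1.001
grip_force: 0.0
```

Emit:
arm_command([
  [[0,-0.9,0],[0,0,-0.28],0],
  [[0,-0.9,0],[0,0,-0.28],0],
  [[0,-0.9,0],[0,0,-0.28],0],
  [[0,0,0],[0,0,0],0],
  [[0,0,0],[0,0,0],0],
  [[0,0,0],[0,0,0],0],
  [[0,0,0],[0,0,0],0],
  [[0,0,0],[0,0,0],0],
])

```text
time: 15.27
position: [0.5707, -0.2314, 0.2955]
eef_rot: [[0.986, -0.166, 0.022], [-0.166, -0.986, 0.0], [0.022, -0.004, -1.0]]
contact_force: [0.4, -0.3, -0.3]
opening: 0.998
grip_force: 0.0
```

```bash
cat > w.py <<'E'
from fit import *
import fit as F
s=bot.observe();i=bot.camera_info("wrist");T=i["tool_from_camera"]
W=np.eye(4);W[:3,:3]=s["eef_rot"];W[:3,3]=s["position"]
i["camera_from_world"]=np.linalg.inv(W@T);INF["wrist"]=i
im=bot.snapshot("wrist")
ms={}
for l in("cradle","scanner"):
    for d in bot.silhouettes("wrist",l):
        ys,xs=np.where(d["pixels"]);print(l,round(d["p"],2),len(xs),xs.mean().round(),ys.mean().round())
        ms.setdefault(l,d["pixels"])
for l in("scanner","grip","window"):print(l,[(np.round(d["centre"],3),round(d["p"],2)) for d in bot.search_frame("wrist",l)[:2]])
p0=[.585,-.232,-.171]
m=ms["scanner"].astype(float)
sp=lambda p:scan_parts(p)[2:]
# scanner visible only where the cradle does not matter: head+handle
r=fit(sp,{"wrist":m},p0,[.01,.01,.05]);print("wrist scanner fit",r)
print("old cost",np.abs(render("wrist",sp(p0))-m).sum())
o=im[:,:,::-1].copy()
for p,col in((p0,(0,255,0)),(r[0],(0,0,255))):
    for P in scan_parts(p):cv2.polylines(o,[np.round(cv2.convexHull(proj("wrist",P).astype(np.float32))).astype(np.int32)],True,col,1)
t=bot.snapshot("top")[125:245,150:300,::-1]
t=cv2.resize(t,(500,400))[:, :160*0+500]
cv2.imwrite("pics/w6.png",cv2.resize(np.hstack([o,cv2.resize(t,(360,400))[:, :]]),(800,320)))
E
python3 w.py; python3 th.py
```

```text
cradle 0.65 3226 369.0 335.0
cradle 0.26 7042 321.0 173.0
scanner 0.92 6014 147.0 241.0
scanner 0.76 6985 321.0 173.0
scanner 0.76 4319 490.0 266.0
scanner 0.23 16600 43.0 233.0
scanner [(array([ 0.582, -0.233,  0.164]), 0.9), (array([ 0.454, -0.387,  0.151]), 0.89)]
grip [(array([ 0.583, -0.233,  0.161]), 0.76), (array([ 0.454, -0.39 ,  0.152]), 0.6)]
window [(array([ 0.454, -0.388,  0.153]), 0.96), (array([ 0.577, -0.236,  0.164]), 0.65)]
wrist scanner fit (array([ 0.50724445, -0.23034936,  0.10792133]), np.float64(12724.666666666668), np.float64(6014.0))
old cost 13403.588235294119
both [(-0.04, 485), (0, 527), (0.03, 637), (0.06, 772), (0.09, 897)]
scene [(-0.04, 325), (0, 383), (0.03, 449), (0.06, 518), (0.09, 616)]
top [(-0.04, 139), (0, 149), (0.03, 164), (0.06, 206), (0.09, 271)]
```

View pics/w6.png

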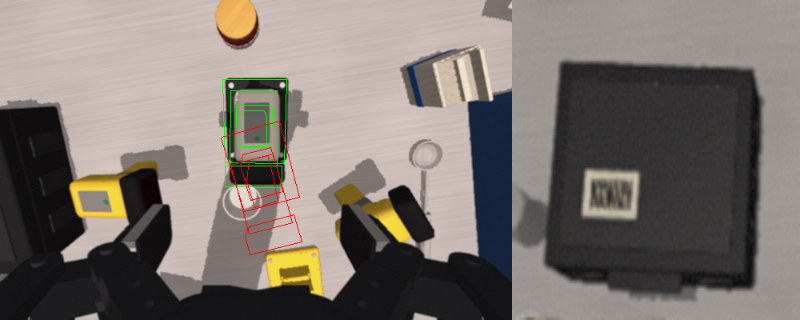

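The lid is shut: the fit's optimum is now at or below zero. The green outline of the old pose sits on the white scanner at about (257,130). The red fit used a yellow look-alike's mask, so I'm refitting with the right one.

```bash
sed -i 's/        ms.setdefault(l,d\["pixels"\])/        if l=="scanner" and abs(xs.mean()-321)<25 and abs(ys.mean()-173)<25: ms[l]=d["pixels"]/; /^t=/d; /w6.png/d' w.py
cat >> w.py <<'E'
p=r[0];g=np.array([p[0],p[1],.014])+Rz(p[2])@[.004,0,.126]
print("grip",g,"delta",g-s["position"],"tool yaw",np.arctan2(s["eef_rot"][1,0],s["eef_rot"][0,0]))
E
python3 w.py
```

```text
cradle 0.69 3197 369.0 335.0
cradle 0.61 2941 320.0 134.0
scanner 0.96 7052 320.0 173.0
scanner 0.9 4582 487.0 265.0
scanner [(array([ 0.538, -0.053,  0.147]), 0.8), (array([ 0.58 , -0.231,  0.161]), 0.72)]
grip [(array([ 0.452, -0.39 ,  0.154]), 0.85), (array([ 0.584, -0.235,  0.161]), 0.82)]
window [(array([ 0.58 , -0.233,  0.164]), 0.78), (array([ 0.458, -0.39 ,  0.153]), 0.78)]
wrist scanner fit (array([ 0.58679266, -0.23617021, -0.15112271]), np.float64(398.0745098039216), np.float64(7052.0))
old cost 1388.721568627451
grip [ 0.59074707 -0.2367724   0.14      ] delta [ 0.02027995 -0.00420174 -0.15497039] tool yaw -0.1687319569387136
```

Emit:
arm_command([
  [[0.22,-0.05,0],[0,0.07,0.06],0],
  [[0.22,-0.05,0],[0,0.07,0.06],0],
  [[0.22,-0.05,0],[0,0.07,0.06],0],
  [[0,0,-0.6],[0,0,0],0],
  [[0,0,-0.6],[0,0,0],0],
  [[0,0,-0.6],[0,0,0],0],
  [[0,0,-0.6],[0,0,0],0],
  [[0,0,-0.6],[0,0,0],0],
])

```text
time: 17.48
position: [0.5902, -0.237, 0.2041]
eef_rot: [[0.989, -0.15, 0.0], [-0.15, -0.989, 0.0], [0.0, -0.0, -1.0]]
contact_force: [-0.3, -0.6, -0.7]
opening: 0.999
grip_force: 0.0
```

Emit:
arm_command([
  [[0,0,-0.45],[0,0,0],0],
  [[0,0,-0.45],[0,0,0],0],
  [[0,0,-0.45],[0,0,0],0],
  [[0,0,-0.45],[0,0,0],0],
  [[0,0,-0.45],[0,0,0],0],
  [[0,0,-0.45],[0,0,0],0],
  [[0,0,-0.3],[0,0,0],0],
  [[0,0,0],[0,0,0],0],
])

```text
time: 18.15
position: [0.5887, -0.2364, 0.1124]
eef_rot: [[0.989, -0.15, -0.004], [-0.15, -0.989, 0.002], [-0.004, -0.001, -1.0]]
contact_force: [0.7, 0.0, 0.2]
opening: 1.001
grip_force: 0.0
```

Now close on the head and let the grip settle.

Emit:
arm_command([
  [[0,0,0],[0,0,0],1],
  [[0,0,0],[0,0,0],1],
  [[0,0,0],[0,0,0],1],
  [[0,0,0],[0,0,0],1],
  [[0,0,0],[0,0,0],1],
  [[0,0,0],[0,0,0],1],
  [[0,0,0],[0,0,0],1],
  [[0,0,0],[0,0,0],1],
])

```text
time: 18.82
position: [0.5916, -0.2375, 0.1168]
eef_rot: [[0.989, -0.15, 0.004], [-0.15, -0.989, -0.001], [0.004, 0.0, -1.0]]
contact_force: [0.5, 0.3, 5.9]
opening: 0.587
grip_force: 63.5
```

Emit:
arm_command([
  [[0,0,0.3],[0,0,0],1],
  [[0,0,0.5],[0,0,0],1],
  [[0,0,0.5],[0,0,0],1],
  [[0,0,0.5],[0,0,0],1],
  [[0,0,0.5],[0,0,0],1],
  [[0,0,0.5],[0,0,0],1],
  [[0,0,0.5],[0,0,0],1],
  [[0,0,0.5],[0,0,0],1],
])

```text
time: 19.48
position: [0.5893, -0.2368, 0.2289]
eef_rot: [[0.989, -0.15, -0.002], [-0.15, -0.989, 0.001], [-0.003, -0.001, -1.0]]
contact_force: [0.6, 0.7, -2.7]
opening: 0.587
grip_force: 62.8
```

Emit:
arm_command([
  [[0,0,0.7],[0,0,0],1],
  [[0,0,0.7],[0,0,0],1],
  [[0,0,0.7],[0,0,0],1],
  [[0,0,0.7],[0,0,0],1],
  [[0,0,0.7],[0,0,0],1],
  [[-0.3,0,0.7],[0,0,0],1],
  [[-0.4,0,0.5],[0,0,0],1],
  [[-0.5,0,0.3],[0,0,0],1],
])

```text
time: 20.15
position: [0.5543, -0.237, 0.3798]
eef_rot: [[0.989, -0.15, 0.0], [-0.15, -0.989, 0.0], [0.0, -0.0, -1.0]]
contact_force: [-0.7, 0.5, -2.4]
opening: 0.59
grip_force: 62.9
```

```bash
cat > plan.py <<'E'
from rig import bot
import numpy as np
from itertools import product
from scipy.spatial.transform import Rotation as Ro
rot=lambda a,d:Ro.from_euler(a,d,degrees=True).as_matrix()
def model(j,sg):return rot('z',j[0])@rot('y',j[1]-j[2]+j[3])@rot('z',sg[0]*j[4])@rot('x',sg[1]*j[5])
def orth(R):u,_,v=np.linalg.svd(np.array(R));return u@v
S=[([-70.875,13.831,.215,76.5,0,90],orth([[.9448,.3276,-.0007],[.3276,-.9448,.0019],[0,-.002,-1]])),
   ([15.691,19.429,-8.239,62.921,6.104,179.943],orth([[.962,.269,-.039],[.271,-.957,.1],[-.01,-.106,-.994]]))]
s=bot.observe();S.append((s["joint_pos"],orth(s["eef_rot"])))
best=None
for sg in product((1,-1),(1,-1)):
    C=model(*[S[0][0],sg]).T@S[0][1]
    e=[np.degrees(Ro.from_matrix((model(j,sg)@C).T@R).magnitude()) for j,R in S]
    print(sg,np.round(e,2))
    if best is None or max(e)<best[0]:best=(max(e),sg,C)
_,sg,C=best
Rg=orth([[.989,-.15,0],[-.15,-.989,0],[0,0,-1]])
Rs=Ro.from_euler('z',-.15).as_matrix();o=np.array([.5868,-.2362,.014])
pg=np.array([.5900,-.2368,.1135])     # TCP at grasp
win_t=Rg.T@(o+Rs@[-.059,0,.143]-pg);sight_t=Rg.T@Rs@np.array([-.966,0,.257])
L=np.array([.566,.2457,.123])+Ro.from_euler('z',-.1).as_matrix()@[-.035,.055,0]
def target(psi,pitch,roll,dist=.1):
    R=rot('z',psi)@rot('y',0)@Rg; a=rot('z',psi)@[np.cos(-.15),np.sin(-.15),0]; y=np.cross([0,0,1],a)
    R=Ro.from_rotvec(np.radians(pitch)*y).as_matrix()@R
    R=Ro.from_rotvec(np.radians(roll)*R[:,2]).as_matrix()@R
    d=R@sight_t;return R,L-dist*d-R@win_t,d
def joints(R,p,Lw=.2):
    w=p-Lw*R[:,2];j1=np.degrees(np.arctan2(w[1],w[0]))
    A=rot('z',j1).T@R@C.T
    e=Ro.from_matrix(A).as_euler('YZX',degrees=True)
    return np.round([j1,e[0],e[1]*sg[0],e[2]*sg[1]],1)
if __name__=="__main__":
    print("now",s["joint_pos"].round(1),joints(S[2][1],s["position"]))
    print("win_t",win_t,"L",L)
    for psi in(0,25,45):
        for pitch in(-85,-95,-105):
            for roll in(-12,0,12):
                R,p,d=target(psi,pitch,roll);print(psi,pitch,roll,joints(R,p),p.round(3),"tilt",np.degrees(np.arccos(-d[2])).round(1))
E
python3 plan.py
```

```text
(1, 1) [0.   0.01 0.  ]
(1, -1) [  0.   179.88 150.88]
(-1, 1) [ 0.   12.21  0.05]
(-1, -1) [  0.   179.88 150.88]
now [-23.2  29.   49.4 110.5   0.  165.4] [-23.2  90.    0.  165.4]
win_t [-6.22537818e-02 -8.26147803e-05 -4.35000000e-02] L [0.53666569 0.3039194  0.123     ]
0 -85 -12 [ 39.7   7.5 -48.1 173.6] [0.623 0.324 0.272] tilt 23.2
0 -85 0 [  37.3    7.2  -45.7 -174.8] [0.619 0.291 0.275] tilt 20.0
0 -85 12 [  34.7    6.9  -43.1 -163.3] [0.613 0.259 0.272] tilt 23.2
0 -95 -12 [ 41.9  -7.8 -50.2 162. ] [0.596 0.328 0.284] tilt 15.5
0 -95 0 [ 39.5  -7.5 -47.9 174.5] [0.591 0.296 0.287] tilt 10.0
0 -95 12 [  36.9   -7.1  -45.3 -173. ] [0.586 0.263 0.284] tilt 15.5
0 -105 -12 [ 43.8 -23.7 -49.9 149.5] [0.568 0.332 0.291] tilt 11.7
0 -105 0 [ 41.5 -22.7 -47.9 162.8] [0.562 0.3   0.294] tilt 1.6
0 -105 12 [ 38.9 -21.6 -45.4 176.3] [0.558 0.267 0.291] tilt 11.7
25 -85 -12 [ 36.1   5.3 -19.6 169.8] [0.606 0.359 0.272] tilt 23.2
25 -85 0 [  32.5    5.2  -16.  -178.5] [0.616 0.327 0.275] tilt 20.0
25 -85 12 [  28.9    5.1  -12.4 -166.9] [0.625 0.295 0.272] tilt 23.2
25 -95 -12 [ 37.1  
[... 302 characters left out ...]
294] tilt 1.6
25 -105 12 [  30.2  -15.4  -13.3 -171.6] [0.572 0.28  0.291] tilt 11.7
45 -85 -12 [ 31.7   5.    4.7 167.6] [0.584 0.379 0.272] tilt 23.2
45 -85 0 [ 27.9   5.1   8.5 179.3] [0.603 0.353 0.275] tilt 20.0
45 -85 12 [  24.2    5.1   12.1 -169. ] [0.623 0.326 0.272] tilt 23.2
45 -95 -12 [ 31.4  -5.    5.  168.5] [0.562 0.363 0.284] tilt 15.5
45 -95 0 [  27.4   -5.1    9.  -179.2] [0.581 0.337 0.287] tilt 10.0
45 -95 12 [  23.5   -5.1   12.8 -166.8] [0.601 0.31  0.284] tilt 15.5
45 -105 -12 [ 31.2 -15.1   5.1 169.4] [0.539 0.346 0.291] tilt 11.7
45 -105 0 [  27.   -15.2    9.1 -177.5] [0.557 0.319 0.294] tilt 1.6
45 -105 12 [  22.9  -15.4   13.  -164.4] [0.578 0.293 0.291] tilt 11.7
```

Emit:
arm_command([
  [[0,0.75,0],[0,0,0.545],1],
  [[0,0.75,0],[0,0,0.545],1],
  [[0,0.75,0],[0,0,0.545],1],
  [[0,0.75,0],[0,0,0.545],1],
  [[0,0.75,0],[0,0,0.545],1],
  [[0,0.75,0],[0,0,0.545],1],
  [[0,0.75,0],[0,0,0.545],1],
  [[0,0.75,0],[0,0,0.545],1],
])

```text
time: 20.82
position: [0.5534, -0.056, 0.3784]
eef_rot: [[0.959, 0.284, -0.002], [0.284, -0.959, 0.001], [-0.002, -0.001, -1.0]]
contact_force: [0.4, 0.7, -2.3]
opening: 0.586
grip_force: 62.9
```

Emit:
arm_command([
  [[0,0,0],[0.24,-0.81,0],1],
  [[0,0,0],[0.24,-0.81,0],1],
  [[0,0,0],[0.24,-0.81,0],1],
  [[0,0,0],[0.24,-0.81,0],1],
  [[0,0,0],[0.24,-0.81,0],1],
  [[0,0,0],[0.24,-0.81,0],1],
  [[0,0,0],[0.24,-0.81,0],1],
  [[0,0,0],[0.24,-0.81,0],1],
])

```text
time: 21.48
position: [0.5529, -0.0569, 0.3783]
eef_rot: [[0.748, 0.282, 0.601], [0.218, -0.959, 0.179], [0.627, -0.002, -0.779]]
contact_force: [0.7, -0.9, -2.1]
opening: 0.583
grip_force: 63.2
```

Emit:
arm_command([
  [[0,0.5,0],[0.24,-0.81,0],1],
  [[0,0.5,0],[0.24,-0.81,0],1],
  [[0,0.5,0],[0.24,-0.81,0],1],
  [[0,0.5,0],[0.24,-0.81,0],1],
  [[0,0.5,0],[0.24,-0.81,0],1],
  [[0,0.5,0],[0.24,-0.81,0],1],
  [[0,0.5,0],[0.24,-0.81,0],1],
  [[0,0.5,0],[0.24,-0.81,0],1],
])

```text
time: 22.15
position: [0.5531, 0.0589, 0.3763]
eef_rot: [[0.233, 0.283, 0.931], [0.065, -0.959, 0.275], [0.97, -0.004, -0.241]]
contact_force: [1.7, 0.0, -4.0]
opening: 0.589
grip_force: 63.4
```

Emit:
arm_command([
  [[0,0.6,0],[0.24,-0.81,0],1],
  [[0,0.6,0],[0.24,-0.81,0],1],
  [[0,0.6,0],[0.24,-0.81,0],1],
  [[0,0.6,0],[0.24,-0.81,0],1],
  [[0,0.6,0],[-0.66,-0.2,-0.08],1],
  [[0,0.6,0],[-0.66,-0.2,-0.08],1],
  [[0,0.6,0],[0,0,0],1],
  [[0,0.6,0],[0,0,0],1],
])

```text
time: 22.82
position: [0.5937, 0.2, 0.4146]
eef_rot: [[-0.052, 0.273, 0.961], [0.133, -0.951, 0.277], [0.99, 0.143, 0.013]]
contact_force: [0.2, -0.6, -2.0]
opening: 0.59
grip_force: 63.7
```

```bash
cat > now.py <<'E'
from plan import *
R=s["eef_rot"];d=R@sight_t;W=s["position"]+R@win_t
print("t",s["time"],"joints",s["joint_pos"].round(1),"tilt",np.degrees(np.arccos(-d[2])).round(1),"win",W.round(4),"need shift/.03",((L-.1*d-W)/.03).round(2))
Rt,p,_=target(25,-97,-8);print("pos",s["position"],"rotvec err/.1",(Ro.from_matrix(Rt@R.T).as_rotvec()/.1).round(2),s["grip_force"])
E
python3 now.py
```

```text
(1, 1) [0.   0.01 0.  ]
(1, -1) [  0.   179.88 163.44]
(-1, 1) [ 0.   12.21 10.78]
(-1, -1) [  0.   179.88 163.52]
t 22.8167 joints [ 21.5  -3.4 -60.5 -57.9  -5.4 171.7] tilt 16.4 win [0.5551 0.1797 0.3524] need shift/.03 [ 0.04  4.81 -4.45]
pos [0.59368978 0.20000318 0.41463429] rotvec err/.1 [ 0.34 -1.03  0.05] 63.704731464385986
```

Emit:
arm_command([
  [[0,0.7,-0.3],[0,0,0],1],
  [[0,0.7,-0.5],[0,0,0],1],
  [[0,0.7,-0.6],[0,0,0],1],
  [[0,0.7,-0.6],[0,0,0],1],
  [[0,0.6,-0.6],[0,-0.1,0],1],
  [[0,0.5,-0.6],[0,-0.1,0],1],
  [[0,0.5,-0.5],[0,-0.1,0],1],
  [[0,0.3,-0.4],[0,-0.1,0],1],
])

```text
time: 23.48
position: [0.5938, 0.3418, 0.2913]
eef_rot: [[-0.094, 0.268, 0.959], [0.134, -0.951, 0.279], [0.986, 0.155, 0.054]]
contact_force: [1.2, -0.5, -1.6]
opening: 0.585
grip_force: 63.7
```

```bash
python3 now.py|tail -2
```

```text
t 23.4833 joints [ 42.4  32.1 -58.4 -93.9 -26.1 169.5] tilt 14.8 win [0.5579 0.3213 0.2276] need shift/.03 [-0.19  0.09 -0.26]
pos [0.59378902 0.34177334 0.29134466] rotvec err/.1 [ 0.35 -0.61  0.05] 63.70110511779785
```

Emit:
arm_command([
  [[-0.1,0.05,-0.1],[0,0,0],1],
  [[-0.1,0.05,-0.1],[0,0,0],1],
  [[0,0,0],[0,0,0],1],
  [[0,0,0],[0,0,0],1],
  [[0,0,0],[0,0,0],1],
  [[0,0,0],[0,0,0],1],
  [[0,0,0],[0,0,0],1],
  [[0,0,0],[0,0,0],1],
])

```text
time: 24.15
position: [0.5882, 0.3426, 0.29]
eef_rot: [[-0.099, 0.265, 0.959], [0.13, -0.952, 0.277], [0.987, 0.152, 0.06]]
contact_force: [-0.6, -0.2, -1.6]
opening: 0.589
grip_force: 63.7
```

```bash
python3 now.py|tail -2
cat > v.py <<'E'
from fit import *
import plan as pl
st=bot.observe();R=st["eef_rot"];p=st["position"]
Rs_t=pl.Rg.T@pl.Rs;o_t=pl.Rg.T@(pl.o-pl.pg)
def sp(q):
    out=[]
    for P in scan_parts([0,0,0])[2:]:
        out.append((P-[0,0,.014])@Rs_t.T@R.T+(p+R@o_t)+np.array(q))
    return out
for c in("scene","top"):
    bot.snapshot(c)
    for d in bot.silhouettes(c,"scanner"):
        ys,xs=np.where(d["pixels"]);m=d["pixels"].astype(float);r=render(c,sp([0,0,0]))
        iou=np.minimum(m,r).sum()/np.maximum(m,r).sum()
        ry,rx=np.where(r>.5)
        if iou>.05:
            print(c,round(d["p"],2),"iou",iou.round(2),"mask",xs.mean().round(1),ys.mean().round(1),len(xs),"model",rx.mean().round(1),ry.mean().round(1),len(rx))
    for l in("label","window"):print(c,l,[(np.round(d["centre"],3).tolist(),round(d["p"],2)) for d in bot.search_frame(c,l)[:4]])
E
python3 v.py|grep -v '^('
```

```text
t 24.15 joints [ 43.2  33.  -58.9 -95.7 -27.  169.5] tilt 14.5 win [0.5526 0.3225 0.226 ] need shift/.03 [-0.03  0.04 -0.21]
pos [0.58818894 0.34257707 0.29004785] rotvec err/.1 [ 0.31 -0.56  0.07] 63.71985197067261
scene 0.71 iou 0.78 mask 258.0 234.7 1426 model 260.7 233.4 1695
scene label [([0.562, 0.323, 0.125], 0.63), ([0.386, 0.282, 0.054], 0.16)]
scene window [([0.535, -0.023, 0.139], 0.97), ([0.596, 0.356, 0.306], 0.73), ([0.43, -0.356, 0.138], 0.57), ([0.725, -0.212, 0.048], 0.34)]
top 0.83 iou 0.75 mask 166.5 161.5 1316 model 168.1 163.6 1753
top label [([0.565, 0.215, 0.121], 0.62)]
top window [([0.522, -0.042, 0.148], 0.97), ([0.431, -0.373, 0.148], 0.91), ([0.577, 0.343, 0.303], 0.85), ([0.562, 0.213, 0.125], 0.36)]
```

Run:
```python
from fit import *
from plan import L
print("top",proj("top",L[None]),"scene",proj("scene",L[None]))
for f,c in(("s5","scene"),("scene3","scene"),("top3","top")):
    g=cv2.imread(f"pics/{f}.png",0);q=proj(c,L[None])[0].astype(int)
    n,lab,st,ce=cv2.connectedComponentsWithStats((cv2.medianBlur(g,1)[q[1]-25:q[1]+26,q[0]-25:q[0]+26]>110).astype(np.uint8))
    for k in range(1,n):
        if st[k,4]>60:print(f,ce[k]+q-25,st[k].tolist())
```

```text
(1, 1) [0.   0.01 0.  ]
(1, -1) [  0.   179.88 158.99]
(-1, 1) [ 0.   12.21 54.05]
(-1, -1) [  0.   179.88 161.31]
top [[201.03411161 197.37444607]] scene [[289.95406316 262.87516533]]
s5 [289.12464589 263.02549575] [13, 13, 25, 26, 353]
scene3 [288.89795918 262.0728863 ] [13, 13, 25, 25, 343]
top3 [200.37462236 195.97583082] [10, 15, 30, 19, 331]
```

The label's measured position agrees with my estimate to about 3 mm, and the scanner's outline matches in both views. Distance is about 106 mm, tilt 14.5°, and the grip is steady. I'm handing it in.

```bash
python3 -c "
from rig import bot
print(bot.close_job())"
```

```text
the job is handed in; nothing more can be done
None
```

The lid is shut, and the job was handed in with the scanner held nose down over the label, about 106 mm away and 14.5° off straight down by my own measurements; `bot.close_job()` gave no verdict.

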